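Box up relays, index the turntable and scan the enclosure

ROBOT

A 6-joint arm with a two-finger parallel gripper is mounted at the origin on the work surface. World frame = base frame: x ahead of the robot, y to its left, z up, the work surface at z = 0. Lengths are in mm, angles in rad, forces in N, time in s.
With the tool pointing down it reaches from about 275 to 1000 mm from the base axis. Payload 8.4 kg.
Tool frame: the origin (TCP) lies midway between the tips of the shut fingers; the grasp point (between the pads) lies 19 mm behind it; z points along the fingers, y is the line along which they close (so a half turn about z gives the same grasp; the last joint's range is limited). The gripper opens to 85 mm and grips with 20 to 120 N. Pads are 22 mm wide; open, the fingers measure 114 mm over their backs; the gripper's body (76 mm by 85 mm) begins 54 mm behind the grasp point. The pads swing forward as they close: fully open they stand 13 mm farther back than shut.
Start: joints at [-1.351, 0.353, 1.633, -0, 1.155, -0.002], TCP at [137.489, -609.692, 231.281] pointing down, gripper open.
Joint ranges: [-2.63, 2.63], [-0.92, 2.1], [0.06, 2.66], [-1.3, 4.44], [0, 2.69], [-3.02, 3.02]. Speed limits (rad/s): [2.22, 2.22, 2.79, 3.14, 3.14, 3.14].

INTERFACE

Orientations are given as [roll, pitch, yaw] about the fixed x, y, z axes, in that order (R = Rz(yaw) Ry(pitch) Rx(roll)).
In Python, from rig import r, cams gives the robot as it stands. The module is installed in compiled form; this text tells all that it offers.
- The arm moves only by the tool send_rows, never from a script. Its argument "targets" is one flat list of numbers, 7 for each row, row after row: the shift along the tool's x, y, z in m, then the turn, a rotation vector about the tool's x, y, z in rad, then the opening, from -1 (shut) to 1 (fully open). In form: [tx, ty, tz, wx, wy, wz, fingers, tx, ty, tz, wx, wy, wz, fingers, ...]. A call has 1 to 12 rows; each row is the pose to reach, as a shift and turn from the pose commanded when the call began, along the tool's axes at that moment; what a row does not reach only later rows make up. A row lasts 1/12 s, in which the tool goes at most 41.7 mm and 7.16 degrees, less where a joint would pass 70% of its speed; a pose out of reach is approached as far as the arm can. A call with a gripper value outside its range is refused whole. The fingers move at their own pace and stop on an object; "grip_force" is the grip in N (left out, the last holds). Time passes only in rows, so rows that repeat a pose let the fingers close. It gives the time, the measured TCP pose, the force, the opening and the grip force at its end, in the units of the state.
- r.sense(): the state, without advancing time (a new reading comes with each control period).
- cams.grab_frame(name): name is "scene" or "top" or "wrist"; returns a dict with "color" (384x512x3 uint8, blue, green, red), "fx", "fy", "cx", "cy" (pixels), "xyz" and "attitude" of the camera in the world. Camera axes: x right, y down, z forward; pixel columns grow to the right and rows downward; lengths in mm; the calibration is good to about 2 mm. A picture is of the moment at which its call begins. There is no depth.
- r.sign_off(): hands the job in; it is judged then, once.
The state is a dict: "clock": time; "qpos": joint angles; "qvel": joint speeds; "joint_efforts": joint torques, N m; "eef_pos": TCP position; "tcp_rot": TCP orientation; "contact_force": force on the tool from outside, world axes, zero at the start; "wrist_torque": the same for the moment, N m; "opening": opening from 0.0 (shut) to 1.0 (fully open); "grasp_force": force on a finger pad.
Only numpy, scipy, OpenCV 4.12 (cv2) and the standard library are available. Lean on these libraries where they do the work, as an engineer would, in place of code of your own. Each camera call takes 0.05 s, during which the arm holds its last target. There are 200 camera calls.

TASK

Put every relay from the bench down on the floor of the open enclosure on the turntable, none on top of another, and put the lid on so that it sits flat and fully down on the rim. Then, by its grip post, turn the turntable a quarter turn anticlockwise (seen from above) into its next detent, and after that pick up the hand scanner and hold it steady for a good second, square to the middle of the enclosure's barcode label with its window about 80 mm away. Finally put the scanner back on its stand between the end lips, and leave the other things on the bench alone.

Things in the scene. Friction and masses are not known exactly. Their poses are not given: they have to be found in the camera images.
- turntable_base: dark steel base of the turntable, fixed to the bench: disc 300 mm across, 18 mm high. Origin: centre of its underside, on the turntable's axis; z up. Its x axis points away from the label when the turntable is at 0 (loading detent).
- dial (a joint): turntable angle, rad, positive anticlockwise from above. Starts near 0, the loading detent (label towards the robot); 1.571 is the next detent (label towards the robot's right). There is a detent every 1.571 that pulls it in from about 0.6 rad either side; stops at -0.5 and 2.3; about 3 N at the post. Aluminium disc 360 mm across, top 35 mm above the bench
- box_in (a point): centre of the inner floor of the grey open enclosure on the turntable, 40 mm above the bench; turns with the turntable. x along the enclosure's length, z up. Inside 204 mm (x) by 130 mm (y), 80 mm deep; walls 5 mm; outside 214 by 140; rim 120 mm above the bench. It takes four relays standing in a row along x.
- box_label (a point): centre of the white barcode label (75 by 45 mm) on the enclosure's short end wall, 80 mm above the bench, 107 mm from the turntable's axis. Same axes as box_in; the label looks along its -x.
- dial_grip (a point): black round grip (26 mm diameter, 50 mm long, upright) on top of a 16 mm steel post on the turntable, at x +118, y +115 mm from the axis in the turntable's frame. The point is the middle of the grip, 145 mm above the bench; the grip's top is at 170 mm. Same axes as box_in.
- lid: loose grey lid 214 (x) by 140 (y) mm, 350 g: at the bottom a plug 194 by 120 by 8 mm that goes inside the enclosure's walls, above it a plate 6 mm thick that rests on the rim, and on top an upright black fin handle 90 mm long (x), 14 mm thick (y), 36 mm high. Origin: centre of the plug's underside; handle's top at z 50 mm. When shut, its origin is 72 mm above box_in. Either way round fits.
- relay0: grey relay block 40 (x) by 44 (y) by 60 mm high (z), 180 g, heavy black foot 18 mm high, white label panels. Origin: centre of the underside. May be absent; all relays are alike and may stand anywhere in the enclosure.
- relay1: grey relay block 40 (x) by 44 (y) by 60 mm high (z), 180 g, heavy black foot 18 mm high, white label panels. Origin: centre of the underside. May be absent; all relays are alike and may stand anywhere in the enclosure.
- relay2: grey relay block 40 (x) by 44 (y) by 60 mm high (z), 180 g, heavy black foot 18 mm high, white label panels. Origin: centre of the underside. May be absent; all relays are alike and may stand anywhere in the enclosure.
- relay3: grey relay block 40 (x) by 44 (y) by 60 mm high (z), 180 g, heavy black foot 18 mm high, white label panels. Origin: centre of the underside. May be absent; all relays are alike and may stand anywhere in the enclosure.
- scanner: hand barcode scanner, black block 150 (x) by 46 (y) by 34 (z) mm with a white front end, 250 g, lying on its stand at the start. Origin: centre of its underside; the beam leaves the white end along +x.
- window (a point): middle of the scanner's window, on its +x end face, 75 mm ahead of and 17 mm above its origin. Same axes as the scanner.
- stand: dark steel scanner stand, fixed: bar 172 (x) by 36 (y) mm, top 25 mm high, with an end lip at each end rising 13 mm above it, 160 mm apart inside. Origin: centre of the underside. The scanner lies on it with both x axes along the bar, sides overhanging 5 mm.
- screwdriver: bystander: screwdriver lying on the bench; leave alone.
- meter: bystander: yellow multimeter 130 by 70 by 35 mm lying on the bench; leave alone.
- tape: bystander: roll of black tape, 100 mm across, 40 mm high; leave alone.
Mind the look-alikes: they are no part of the job. Leave any pink look-alike of the relay3 alone. What is shaped like the stand but turquoise is not meant.

How it is judged (in metres and radians):
On the way, in this order (a step that is already met when the one before it is completed fails the run):
1. every relay is down on the floor of the enclosure (x of relay0 in the frame of box_in between -0.1 and 0.1 m and y of relay0 in the frame of box_in between -0.065 and 0.065 m and z of relay0 in the frame of box_in between -0.008 and 0.03 m and x of relay1 in the frame of box_in between -0.1 and 0.1 m and y of relay1 in the frame of box_in between -0.065 and 0.065 m and z of relay1 in the frame of box_in between -0.008 and 0.03 m and x of relay2 in the frame of box_in between -0.1 and 0.1 m and y of relay2 in the frame of box_in between -0.065 and 0.065 m and z of relay2 in the frame of box_in between -0.008 and 0.03 m and x of relay3 in the frame of box_in between -0.1 and 0.1 m and y of relay3 in the frame of box_in between -0.065 and 0.065 m and z of relay3 in the frame of box_in between -0.008 and 0.03 m), for 0.2 s.
2. the lid is fully down on the enclosure and let go (all of step 1 and z of lid in the frame of box_in between 0.066 and 0.077 m and horizontal distance between lid and box_in below 0.014 m and angle between lid's own z axis and vertical below 0.05 rad and contact force between the fingers and lid below 0.5 N), for 0.2 s.
3. the turntable rests in the next detent, a quarter turn anticlockwise, with the lid still on (value of joint dial between 1.501 and 1.641 rad and velocity of joint dial between -0.05 and 0.05 rad/s and z of lid in the frame of box_in between 0.066 and 0.077 m and horizontal distance between lid and box_in below 0.014 m and angle between lid's own z axis and vertical below 0.05 rad), for 0.3 s.
4. the held scanner points steadily for 1 s at the label from 40 to 130 mm, within 20 mm of its middle and 0.3 rad of square (x of window in the frame of box_label between -0.13 and -0.04 m and y of box_label in the frame of window between -0.02 and 0.02 m and z of box_label in the frame of window between -0.02 and 0.02 m and x of box_label in the frame of window above 0.03 m and angle between the x axis of scanner and the x axis of box_label, either way round below 0.3 rad and linear speed of scanner below 0.03 m/s and angular speed of scanner below 0.2 rad/s and contact force between the fingers and scanner above 1 N and value of joint dial between 1.501 and 1.641 rad and velocity of joint dial between -0.05 and 0.05 rad/s), for 1 s.
At the end, for the whole second after the job is handed in: Every relay on the enclosure floor (foot under 30 mm above it), lid flat on the rim (within 5 mm, centred within 14 mm), turntable at rest within 0.07 rad of the quarter-turn detent, scanner still on its stand (centre within 20 mm, along the bar within 0.2 rad) (all of step 1 and all of step 3 and horizontal distance between scanner and stand below 0.02 m and z of scanner in the frame of stand between 0.018 and 0.036 m and angle between the x axis of scanner and the x axis of stand, either way round below 0.2 rad and linear speed of scanner below 0.02 m/s); the robot touches nothing.
It fails at once if the screwdriver is moved more than 30 mm (distance of screwdriver from where it was at the start of the episode above 0.03 m).
It fails at once if the meter is moved more than 30 mm (distance of meter from where it was at the start of the episode above 0.03 m).
It fails at once if the tape is moved more than 30 mm (distance of tape from where it was at the start of the episode above 0.03 m).
Of relay0, relay1, relay2, relay3 only 2 to 4 are there at a start; the rules pass over those that are not, and their reading is None.
At some moment in a run one of relay0, relay1, relay2, relay3, lid may be knocked a few centimetres aside while the robot is not near it.
Once in a run the grip may slacken for a moment while it holds something.
It also fails if it takes over 210 s, if anything falls off the work surface, if the arm or the gripper's body presses on something with over 40 N, if the wrist force passes 120 N, or if a joint passes its speed limit or range.

## Working session

There is one attempt and no reset: what is moved stays moved. The work goes in short steps, Python scripts to look and compute and a tool call to move; the robot and the scene stay as the last step left them, time stands still between calls to the robot, and variables do not carry over. Pictures are saved under pics/ and viewed, at most 14 in all, crops included, and the job is handed in when it is done.

Besides the shell and the picture viewer there is one more tool, called after ">>>" by a JSON object that holds its "fn" and its "kwargs", one argument or row to a line. send_rows: Moves the arm, as the interface text tells. Its arguments: {"type":"object","properties":{"targets":{"type":"array"},"grip_force":{"type":"number"}},"required":["targets"]}

```bash
mkdir -p pics
python3 - <<'E'
from rig import r,cams
import cv2
print(r.sense())
for n in ("scene","top","wrist"):
    f=cams.grab_frame(n); cv2.imwrite(f"pics/a_{n}.png",f["color"])
    print(n,{k:v for k,v in f.items() if k!="color"})
E
```

```text
{'clock': 0.0, 'qpos': array([-1.35138887e+00,  3.53662544e-01,  1.63415274e+00, -1.92761854e-06,
        1.15524051e+00, -2.39574207e-03]), 'qvel': array([ 0.0010535 ,  0.00190319, -0.00135024, -0.00121867, -0.00089876,
       -0.00127977]), 'joint_efforts': array([ 4.73608579e-04, -6.05238390e+01, -3.42069733e+01,  1.01807491e-04,
        9.46293992e-03, -1.04071904e-05]), 'eef_pos': array([ 137.38585767, -609.19846885,  230.54475209]), 'tcp_rot': array([-3.14012951e+00, -1.74288743e-06,  2.21803979e-01]), 'contact_force': array([ 0.02004321, -0.25722861,  0.01594687]), 'wrist_torque': array([0.05115184, 0.0264261 , 0.01584019]), 'grasp_force': 0.0, 'opening': 1.0027261046395182}
scene {'fx': 364.64608939638066, 'fy': 364.64608939638066, 'cx': 256.7870960739844, 'cy': 188.44320277483803, 'xyz': array([ 774.63126991, -462.59177498, 1030.1595113 ]), 'attitude': array([-2.59275876, -0.00265453,  0.59827361])}
top {'fx': 468.9758084028691, 'fy': 468.9758084028691, 'cx': 255.80099121302894, 'cy': 188.5680328297496, 'xyz': array([ 371.36653727,   27.61786533, 1609.38966645]), 'attitude': array([-3.07307446e+00,  7.16277915e-04, -1.54582973e+00])}
wrist {'fx': 277.6153367218168, 'fy': 277.6153367218168, 'cx': 261.5131654151483, 'cy': 189.19108155133256, 'xyz': array([ 216.982279  , -590.10059978,  372.62136659]), 'attitude': array([ 2.81706087e+00,  1.12406284e-03, -1.34925797e+00])}
```

View pics/a_scene.png

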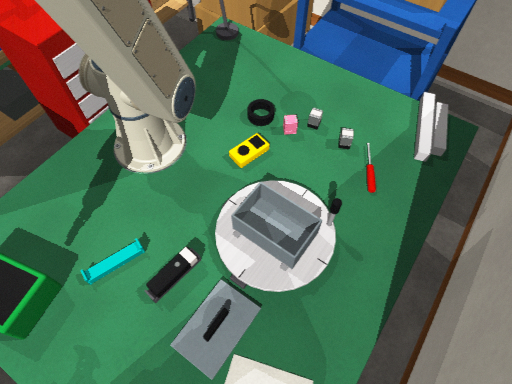

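View pics/a_top.png

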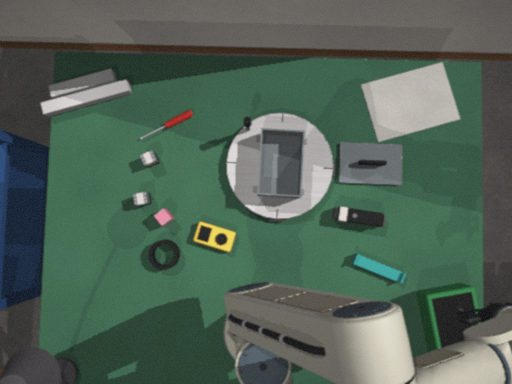

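The top view has grey relays at (149,158) and (142,199). The pink look-alike is at (164,217), and the turquoise false stand is at (379,268). The turntable centre is at about (280,165), with the open box at (281,162) and the grip post at (247,122). The lid is at (370,163), and the scanner is at (360,216) with its white end to the left (+y). Those two grey blocks are the relays; I'll measure them next.

```bash
cat > h.py <<'E'
from rig import r,cams
import numpy as np, cv2
from scipy.spatial.transform import Rotation as R
def rot(e): return R.from_euler('xyz',e)
def grab(n,save=None):
    f=cams.grab_frame(n)
    if save: cv2.imwrite(f"pics/{save}.png",f["color"])
    return f
def ray(f,u,v):
    d=rot(f["attitude"]).apply([(u-f["cx"])/f["fx"],(v-f["cy"])/f["fy"],1.]); return f["xyz"],d/np.linalg.norm(d)
def onz(f,u,v,z):
    o,d=ray(f,u,v); return o+d*(z-o[2])/d[2]
def proj(f,p):
    q=rot(f["attitude"]).inv().apply(np.asarray(p,float)-f["xyz"]); return q[0]/q[2]*f["fx"]+f["cx"],q[1]/q[2]*f["fy"]+f["cy"]
def tri(obs):
    A=np.zeros((3,3));b=np.zeros(3);L=[]
    for f,u,v in obs:
        o,d=ray(f,u,v);P=np.eye(3)-np.outer(d,d);A+=P;b+=P@o;L.append((o,P))
    x=np.linalg.solve(A,b); return x.round(1),round(max(np.linalg.norm(P@(x-o)) for o,P in L),1)
def blobs(f,lo,hi,amin=30,roi=None):
    m=cv2.inRange(cv2.cvtColor(f["color"],cv2.COLOR_BGR2HSV),np.array(lo),np.array(hi))
    if roi:
        k=np.zeros_like(m);u0,v0,u1,v1=roi;k[v0:v1,u0:u1]=255;m&=k
    return sorted([c for c in cv2.findContours(m,cv2.RETR_EXTERNAL,cv2.CHAIN_APPROX_NONE)[0] if cv2.contourArea(c)>=amin],key=cv2.contourArea,reverse=True)
def go(p,yaw):
    """shift along tool axes (m) and turn (rad) from the measured pose to a tool-down pose"""
    s=r.sense();R0=rot(s["tcp_rot"]);T=rot([np.pi,0,yaw])
    print("shift",(R0.inv().apply(np.asarray(p)-s["eef_pos"])/1000).round(3),"turn",(R0.inv()*T).as_rotvec().round(3))
E
python3 - <<'E'
from h import *
S=grab("scene");T=grab("top")
for n,a,b in [("relayA",(346,138),(149,158)),("relayB",(315,117),(142,199)),("pink",(290,125),(164,217)),("tape",(261,111),(164,254)),("lidhandle",(217,320),(372,163)),("scanner",(174,272),(362,217)),("grip",(336,203),(247,122))]:
    print(n,*tri([(S,*a),(T,*b)]))
print(onz(T,280,165.5,35))
print("scan white edge pts",onz(T,337,215,59),onz(T,384,219,59))
c=cv2.resize(T["color"][130:240,115:265],None,fx=4,fy=4,interpolation=cv2.INTER_CUBIC)
d=cv2.resize(S["color"][95:205,260:385],None,fx=4,fy=4,interpolation=cv2.INTER_CUBIC)[:440]
cv2.imwrite("pics/b.png",cv2.hconcat([c,d])[:, :] if 0 else d)
E
```

```text
relayA [574.2 396.5  26.7] 0.9
relayB [435.7 414.   33. ] 1.1
pink [376.6 339.5  21.3] 0.4
tape [252.9 334.4  24.3] 0.6
lidhandle [ 576.  -354.    46.7] 2.6
scanner [ 396.2 -321.    42.7] 5.2
grip [680.5  64.4 155.3] 0.9
[559.42606882 -48.28527131  35.        ]
scan white edge pts [ 396.9624722  -238.71350549   59.        ] [ 387.65736077 -393.84112827   59.        ]
```

View pics/b.png

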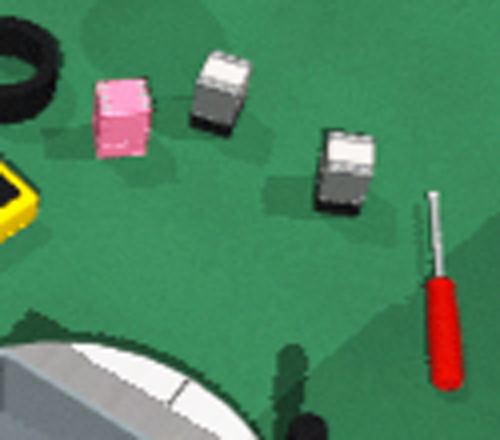

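The crop shows two upright relays with white panels, grey bodies and black feet, and the pink block separately to their left. Next I'll bring the wrist camera over them.

>>> {"fn": "send_rows", "kwargs": {
  "targets": [0.47,-0.42,-0.07,0,0,0,1,0.47,-0.42,-0.07,0,0,0,1,0.47,-0.42,-0.07,0,0,0,1,0.47,-0.42,-0.07,0,0,0,1,0.47,-0.42,-0.07,0,0,0,1,0.47,-0.42,-0.07,0,0,0,1,0.47,-0.42,-0.07,0,0,0,1,0.47,-0.42,-0.07,0,0,0,1,0.47,-0.42,-0.07,0,0,0,1,0.47,-0.42,-0.07,0,0,0,1,0.47,-0.42,-0.07,0,0,0,1,0.47,-0.42,-0.07,0,0,0,1]
}}

```text
clock: 1.25
eef_pos: [426.9, -203.3, 286.9]
tcp_rot: [3.141, -0.0, 0.222]
contact_force: [0.7, -0.9, 0.2]
opening: 0.995
grasp_force: 0.0
```

>>> {"fn": "send_rows", "kwargs": {
  "targets": [0.2,-0.57,-0.01,0,0,0,1,0.2,-0.57,-0.01,0,0,0,1,0.2,-0.57,-0.01,0,0,0,1,0.2,-0.57,-0.01,0,0,0,1,0.2,-0.57,-0.01,0,0,0,1,0.2,-0.57,-0.01,0,0,0,1,0.2,-0.57,-0.01,0,0,0,1,0.2,-0.57,-0.01,0,0,0,1,0.2,-0.57,-0.01,0,0,0,1,0.2,-0.57,-0.01,0,0,0,1,0.2,-0.57,-0.01,0,0,0,1,0.2,-0.57,-0.01,0,0,0,1]
}}

```text
clock: 2.25
eef_pos: [483.5, 293.6, 294.8]
tcp_rot: [3.142, -0.0, 0.222]
contact_force: [0.9, -0.4, -0.1]
opening: 1.0
grasp_force: 0.0
```

>>> {"fn": "send_rows", "kwargs": {
  "targets": [0.04,-0.12,-0.003,0,0,0,1,0.04,-0.12,-0.003,0,0,0,1,0.04,-0.12,-0.003,0,0,0,1,0.04,-0.12,-0.003,0,0,0,1,0.04,-0.12,-0.003,0,0,0,1]
}}

```text
clock: 2.67
eef_pos: [496.0, 419.4, 296.9]
tcp_rot: [3.141, 0.001, 0.225]
contact_force: [0.3, -0.6, -0.4]
opening: 0.997
grasp_force: 0.0
```

Run:
```python
from h import *
s=r.sense();print(s["eef_pos"],s["tcp_rot"],s["qpos"])
f=grab("wrist","c_wrist")
for n,p in [("A",(574,396,60)),("B",(436,414,60))]: print(n,proj(f,p))
```

```text
[495.98100694 419.3831714  296.87466257] [3.14132777e+00 7.67040557e-04 2.24585646e-01] [6.99542314e-01 3.40462997e-01 1.50400514e+00 1.19632690e-04
 1.29792778e+00 2.04572061e+00]
A (np.float64(293.2478171415255), np.float64(104.52394099073649))
B (np.float64(256.83537552000405), np.float64(198.2200043483206))
```

View pics/c_wrist.png

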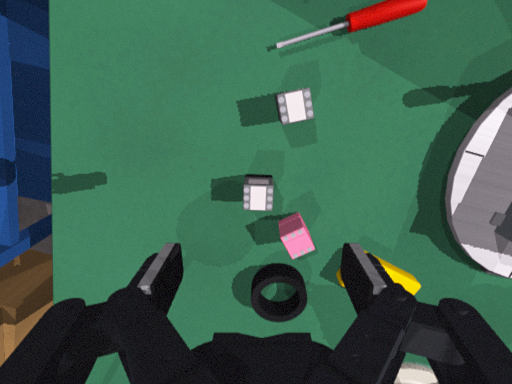

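The wrist view shows relay A's top at (295,105), relay B's at (258,197) and the pink one at (296,236).

```bash
cat >> h.py <<'E'
def topface(f,roi,z=60,lo=(0,0,95),hi=(179,60,255)):
    c=np.vstack(blobs(f,lo,hi,15,roi)); box=cv2.boxPoints(cv2.minAreaRect(c))
    P=np.array([onz(f,*q,z)[:2] for q in box]); e=P[1]-P[0];g=P[2]-P[1]
    return P.mean(0).round(1),box.mean(0),[round(float(np.hypot(*q)),1) for q in (e,g)],[round(float(np.arctan2(q[1],q[0])),3) for q in (e,g)]
E
python3 - <<'E'
from h import *
f=grab("wrist");S=grab("scene");T=grab("top")
for n,p,roi in [("A",(574,396,60),(265,75,325,135)),("B",(436,414,60),(235,183,280,217))]:
    w=topface(f,roi);print(n,w)
    out=[(f,*w[1])]
    for g in (S,T):
        u,v=map(int,proj(g,(*w[0],60)))
        m=blobs(g,(0,0,150),(179,70,255),5,(u-10,v-9,u+11,v+10))
        if m: q=cv2.minAreaRect(np.vstack(m));print(q);out.append((g,*q[0]))
    print(tri(out),[tri([out[0],o]) for o in out[1:]])
E
```

```text
A (array([572.9, 392.8]), array([294.04816, 105.25275], dtype=float32), [42.7, 40.8], [-1.169, -2.668])
((347.41998291015625, 133.05999755859375), (11.596551895141602, 9.333809852600098), 8.130102157592773)
((147.40000915527344, 157.3000030517578), (10.733125686645508, 8.497057914733887), 63.43495178222656)
(array([573.3, 393.6,  56.7]), np.float64(1.7)) [(array([573.4, 392.5,  56.8]), np.float64(0.1)), (array([572.9, 393.5,  63.9]), np.float64(0.5))]
B (array([438.1, 413.2]), array([256.5, 196.5], dtype=float32), [41.5, 41.8], [-1.348, -2.908])
((315.6000061035156, 112.69999694824219), (11.067971229553223, 8.538147926330566), 18.434947967529297)
((137.0, 199.5), (13.0, 14.0), 90.0)
(array([434.1, 418.1,  53.5]), np.float64(7.0)) [(array([436.6, 413.1,  56.4]), np.float64(0.4)), (array([435.1, 417.9,  61.9]), np.float64(5.9))]
```

>>> {"fn": "send_rows", "kwargs": {
  "targets": [0.069,0.043,0.147,0,0,-0.176,0.8,0.069,0.043,0.147,0,0,-0.176,0.8,0.069,0.043,0.147,0,0,-0.176,0.8,0.069,0.043,0.147,0,0,-0.176,0.8,0.069,0.043,0.147,0,0,-0.176,0.8,0.069,0.043,0.147,0,0,-0.176,0.8,0.069,0.043,0.147,0,0,-0.176,0.8,0.069,0.043,0.147,0,0,-0.176,0.8]
}}

```text
clock: 3.53
eef_pos: [573.8, 391.1, 153.5]
tcp_rot: [-3.141, -0.003, 0.398]
contact_force: [1.1, 0.1, 0.8]
opening: 0.899
grasp_force: 0.0
```

Run:
```python
from h import *
go((573,393,18),0.40)
f=grab("wrist","d_wrist");p=proj(f,(573,393,60));print(p)
u,v=map(int,p)
print(topface(f,(u-60,v-60,u+60,v+60)))
T=grab("top")
# box rim & label: low-sat grey; print turntable disc ellipse and grip
c=blobs(T,(0,0,110),(179,50,255),300,(215,100,345,230))
for k in c[:4]: print(cv2.contourArea(k),cv2.minAreaRect(k))
hull=cv2.convexHull(np.vstack(c)); e=cv2.fitEllipse(hull); print(e,onz(T,*e[0],35),)
```

```text
shift [-0.    -0.002  0.135] turn [-0.001 -0.003 -0.002]
(np.float64(260.90800537085863), np.float64(192.54785851311533))
(array([576.1, 395.2]), array([260., 188.], dtype=float32), [41.7, 45.2], [-1.173, -2.719])
8677.5 ((280.6357727050781, 166.01925659179688), (104.98931121826172, 105.33198547363281), 46.7357063293457)
((279.787353515625, 165.63380432128906), (106.02967071533203, 106.97828674316406), 111.86183166503906) [558.95396526 -47.57732413  35.        ]
```

View pics/d_wrist.png

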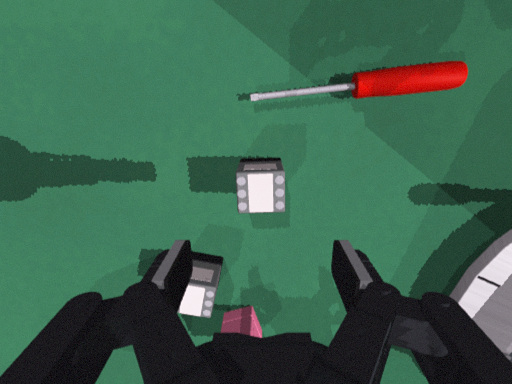

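Relay A is centred in the wrist view: its top face spans about (238–285, 173–213). Descending and gripping.

>>> {"fn": "send_rows", "kwargs": {
  "targets": [0,-0.002,0.04,0,0,0,0.8,0,-0.002,0.08,0,0,0,0.8,0,-0.002,0.11,0,0,0,0.8,0,-0.002,0.125,0,0,0,0.8,0,-0.002,0.134,0,0,0,0.8,0,-0.002,0.135,0,0,0,0.8,0,-0.002,0.135,0,0,0,-1,0,-0.002,0.135,0,0,0,-1,0,-0.002,0.135,0,0,0,-1,0,-0.002,0.135,0,0,0,-1,0,-0.002,0.135,0,0,0,-1,0,-0.002,0.135,0,0,0,-1],
  "grip_force": 60
}}

```text
clock: 4.63
eef_pos: [573.9, 393.4, 18.2]
tcp_rot: [-3.141, -0.004, 0.398]
contact_force: [-1.7, -0.5, 7.8]
opening: 0.504
grasp_force: 61.7
```

>>> {"fn": "send_rows", "kwargs": {
  "targets": [0,0,-0.04,0,0,0,-1,0,0,-0.08,0,0,0,-1,0,0,-0.12,0,0,0,-1,0,0,-0.16,0,0,0,-1,0,0,-0.2,0,0,0,-1,0,0,-0.24,0,0,0,-1,0,0,-0.26,0,0,0,-1,-0.18,0.4,-0.26,0,0,0.398,-1,-0.18,0.4,-0.26,0,0,0.398,-1,-0.18,0.4,-0.26,0,0,0.398,-1,-0.18,0.4,-0.26,0,0,0.398,-1,-0.18,0.4,-0.26,0,0,0.398,-1]
}}

```text
clock: 5.63
eef_pos: [566.6, 182.3, 276.5]
tcp_rot: [-3.141, -0.001, -0.002]
contact_force: [0.5, 0.3, -1.9]
opening: 0.506
grasp_force: 62.1
```

Run:
```python
from h import *
go((520,-48,290),0.0)
```

```text
shift [-0.046  0.23  -0.014] turn [-0.    -0.001 -0.002]
```

>>> {"fn": "send_rows", "kwargs": {
  "targets": [-0.046,0.23,-0.014,0,0,0,-1,-0.046,0.23,-0.014,0,0,0,-1,-0.046,0.23,-0.014,0,0,0,-1,-0.046,0.23,-0.014,0,0,0,-1,-0.046,0.23,-0.014,0,0,0,-1,-0.046,0.23,-0.014,0,0,0,-1,-0.046,0.23,-0.014,0,0,0,-1,-0.046,0.23,-0.014,0,0,0,-1]
}}

```text
clock: 6.3
eef_pos: [520.8, -47.2, 290.6]
tcp_rot: [-3.142, -0.001, -0.003]
contact_force: [-0.1, -0.0, -1.3]
opening: 0.509
grasp_force: 42.8
```

Run:
```python
from h import *
f=grab("wrist","e_wrist")
c=(559,-48)
for x in(-107,107):
  for y in (-70,70): print(proj(f,(c[0]+x,c[1]+y,120)))
s=r.sense();print(s["eef_pos"],s["tcp_rot"])
```

```text
(np.float64(319.82617742883247), np.float64(223.76973313095502))
(np.float64(206.91242150129028), np.float64(224.1387184994502))
(np.float64(333.41509223541914), np.float64(28.303969574646686))
(np.float64(192.7237714542727), np.float64(28.862504071246633))
[521.07911304 -46.16511681 290.39305991] [-3.14123655e+00 -1.10689518e-03 -1.86795727e-03]
```

View pics/e_wrist.png

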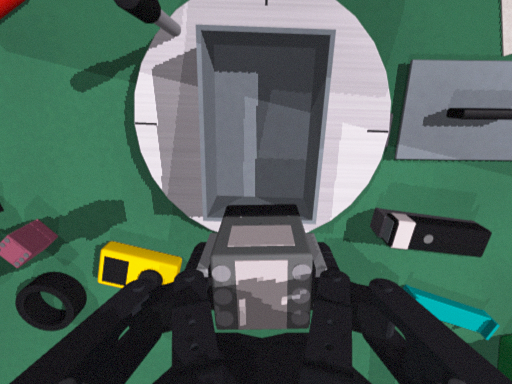

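The rim's outer corners are at about (196,26), (335,30), (204,219) and (315,222), and the box is empty. I'll refine these and get the box pose.

Run:
```python
from h import *
f=cams.grab_frame("wrist");print(r.sense()["grasp_force"])
P=np.array([onz(f,*q,120)[:2] for q in [(196,26),(335.5,30),(315,222),(204,219)]])
print(P,P.mean(0));
for i in range(4):
    e=P[(i+1)%4]-P[i];print(np.hypot(*e),np.arctan2(e[1],e[0]))
# turntable ticks/disc centre
c=blobs(f,(0,0,120),(179,50,255),200,(125,0,400,245))
pts=np.vstack(c)[:,0]; W=np.array([onz(f,*p,35)[:2] for p in cv2.convexHull(pts)[:,0]])
W=W[np.abs(np.hypot(*(W-[559,-48]).T)-180)<10]
A=np.c_[2*W,np.ones(len(W))];x=np.linalg.lstsq(A,(W**2).sum(1),rcond=None)[0];print("disc",x[:2],np.sqrt(x[2]+x[:2]@x[:2]),len(W))
tick=[onz(f,*p,35)[:2] for p in [(146,124),(378,131),(266,2)]];print(tick)
```

```text
42.88478493690491
[[ 668.55573858   19.81238811]
 [ 664.74424477 -118.81100866]
 [ 454.83172778 -110.80593855]
 [ 459.16962721   26.11508289]] [561.82533458 -45.92236905]
138.67578598223784 -1.598284715105022
210.06509927825599 3.103475856049674
136.98972035670684 1.5391251568763964
209.48094804883448 -0.030091739307166087
disc [559.6677004  -47.16158038] 179.03187297524116 41
[array([565.83175771, 116.7865439 ]), array([ 555.4839993 , -209.22898606]), array([712.38381095, -50.75982468])]
```

>>> {"fn": "send_rows", "kwargs": {
  "targets": [0.084,0.002,0.08,0,0,0.029,-1,0.084,0.002,0.08,0,0,0.029,-1,0.084,0.002,0.08,0,0,0.029,-1,0.084,0.002,0.08,0,0,0.029,-1,0.084,0.002,0.11,0,0,0.029,-1,0.084,0.002,0.14,0,0,0.029,-1,0.084,0.002,0.17,0,0,0.029,-1,0.084,0.002,0.2,0,0,0.029,-1,0.084,0.002,0.215,0,0,0.029,-1,0.084,0.002,0.225,0,0,0.029,-1,0.084,0.002,0.228,0,0,0.029,-1,0.084,0.002,0.228,0,0,0.029,-1]
}}

```text
clock: 7.4
eef_pos: [605.3, -47.2, 61.8]
tcp_rot: [-3.142, 0.0, -0.028]
contact_force: [0.5, -1.1, -1.5]
opening: 0.508
grasp_force: 64.5
```

>>> {"fn": "send_rows", "kwargs": {
  "targets": [0,0,0.002,0,0,0,-1,0,0,0.0035,0,0,0,-1,0,0,0.0035,0,0,0,-1,0,0,0.0035,0,0,0,0.5,0,0,0.0035,0,0,0,0.5,0,0,0.0035,0,0,0,0.5,0,0,0.0035,0,0,0,0.5,0,0,-0.04,0,0,0,0.5,0,0,-0.08,0,0,0,0.5,0,0,-0.12,0,0,0,0.5,0,0,-0.16,0,0,0,0.5,0,0,-0.2,0,0,0,0.5]
}}

```text
clock: 8.4
eef_pos: [604.9, -47.8, 264.1]
tcp_rot: [-3.141, -0.001, -0.029]
contact_force: [0.6, -0.6, 0.2]
opening: 0.749
grasp_force: 0.0
```

Run:
```python
from h import *
f=grab("wrist"); s=r.sense();print(s["eef_pos"],s["opening"])
T=grab("top");S=grab("scene");cv2.imwrite("pics/g.png",cv2.hconcat([cv2.resize(T["color"][100:230,210:350],None,fx=2.8,fy=2.8),cv2.resize(S["color"][170:300,205:345],None,fx=2.8,fy=2.8)]))
u,v=map(int,proj(T,(438,413,60)));print(u,v,[cv2.minAreaRect(c)[0] for c in blobs(T,(0,0,150),(179,70,255),5,(u-30,v-30,u+30,v+30))])
u,v=map(int,proj(S,(438,413,60)));print(u,v,[cv2.minAreaRect(c)[0] for c in blobs(S,(0,0,150),(179,70,255),5,(u-20,v-20,u+20,v+12))])
go((438.1,413.2,200),0.225)
```

```text
[608.66610393 -48.068148   272.77774163] 0.7488510093290768
140 197 []
316 112 [(315.5, 107.5)]
shift [-0.183 -0.456  0.065] turn [ 0.001 -0.008 -0.254]
```

View pics/g.png

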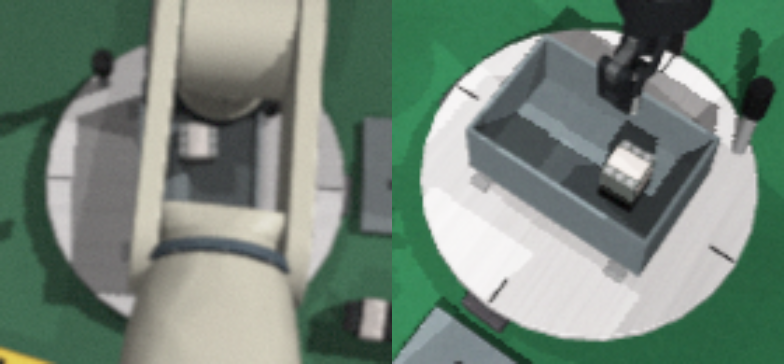

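Relay A stands inside the box: the left (top) crop has it at (198,140), the right (scene) crop at (630,172). Now for B.

>>> {"fn": "send_rows", "kwargs": {
  "targets": [-0.183,-0.456,0,0,0,-0.254,0.7,-0.183,-0.456,0,0,0,-0.254,0.7,-0.183,-0.456,0,0,0,-0.254,0.7,-0.183,-0.456,0,0,0,-0.254,0.7,-0.183,-0.456,0,0,0,-0.254,0.7,-0.183,-0.456,0,0,0,-0.254,0.7,-0.183,-0.456,0,0,0,-0.254,0.7,-0.183,-0.456,0,0,0,-0.254,0.7,-0.183,-0.456,0,0,0,-0.254,0.7,-0.183,-0.456,0,0,0,-0.254,0.7,-0.183,-0.456,0,0,0,-0.254,0.7,-0.183,-0.456,0,0,0,-0.254,0.7]
}}

```text
clock: 9.55
eef_pos: [433.5, 415.5, 260.3]
tcp_rot: [3.141, 0.002, 0.226]
contact_force: [1.2, 0.1, -0.0]
opening: 0.847
grasp_force: 0.0
```

>>> {"fn": "send_rows", "kwargs": {
  "targets": [0,0,0.05,0,0,0,0.7,0,0,0.08,0,0,0,0.7,0,0,0.08,0,0,0,0.7]
}}

```text
clock: 9.8
eef_pos: [431.1, 410.3, 173.7]
tcp_rot: [3.135, 0.011, 0.226]
contact_force: [-2.0, -2.1, -1.6]
opening: 0.854
grasp_force: 0.0
```

Run:
```python
from h import *
f=grab("wrist","i_wrist");p=proj(f,(438.1,413.2,60));print(p,r.sense()["eef_pos"])
go((438,413,18),.225)
cv2.imwrite("pics/i2.png",cv2.resize(f["color"][100:350,140:400],None,fx=2,fy=2))
```

```text
(np.float64(260.92640808649213), np.float64(176.44949331933188)) [432.63739997 411.05680763 177.30465093]
shift [ 0.007 -0.001  0.159] turn [0.005 0.008 0.   ]
```

View pics/i2.png

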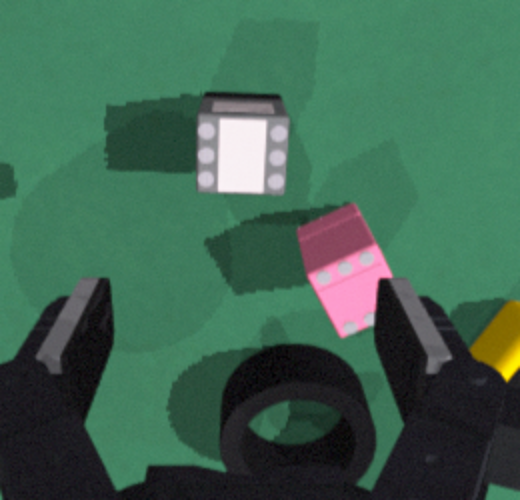

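Relay B is at crop (242,154), i.e. pixel (261,177), exactly where predicted. The pink one, at crop (345,270), is clear of the fingers.

>>> {"fn": "send_rows", "kwargs": {
  "targets": [0.005,-0.001,0.0,0,0,0,0.6,0.005,-0.001,0.04,0,0,0,0.6,0.005,-0.001,0.08,0,0,0,0.6,0.005,-0.001,0.12,0,0,0,0.6,0.005,-0.001,0.145,0,0,0,0.6,0.005,-0.001,0.158,0,0,0,0.6,0.005,-0.001,0.158,0,0,0,0.6,0.005,-0.001,0.158,0,0,0,-1,0.005,-0.001,0.158,0,0,0,-1,0.005,-0.001,0.158,0,0,0,-1,0.005,-0.001,0.158,0,0,0,-1,0.005,-0.001,0.158,0,0,0,-1]
}}

```text
clock: 10.85
eef_pos: [442.1, 416.8, 26.6]
tcp_rot: [-3.139, -0.004, 0.225]
contact_force: [1.5, -0.2, 8.4]
opening: 0.511
grasp_force: 62.1
```

>>> {"fn": "send_rows", "kwargs": {
  "targets": [0,0,-0.04,0,0,0,-1,0,0,-0.08,0,0,0,-1,0,0,-0.12,0,0,0,-1,0,0,-0.16,0,0,0,-1,0,0,-0.2,0,0,0,-1,0,0,-0.23,0,0,0,-1,-0.028,0.467,-0.23,0,0,0.255,-1,-0.028,0.467,-0.23,0,0,0.255,-1,-0.028,0.467,-0.23,0,0,0.255,-1,-0.028,0.467,-0.23,0,0,0.255,-1,-0.028,0.467,-0.23,0,0,0.255,-1,-0.028,0.467,-0.23,0,0,0.255,-1]
}}

```text
clock: 11.85
eef_pos: [481.1, 166.9, 255.2]
tcp_rot: [-3.141, -0.002, -0.03]
contact_force: [1.2, -0.3, -1.7]
opening: 0.507
grasp_force: 62.4
```

Run:
```python
from h import *
go((519,-45,257),-0.03)
```

```text
shift [ 0.044  0.211 -0.002] turn [-0.001 -0.002  0.   ]
```

>>> {"fn": "send_rows", "kwargs": {
  "targets": [0.044,0.211,-0.002,0,0,0,-1,0.044,0.211,-0.002,0,0,0,-1,0.044,0.211,-0.002,0,0,0,-1,0.044,0.211,-0.002,0,0,0,-1,0.044,0.211,-0.002,0,0,0,-1,0.044,0.211,-0.002,0,0,0,-1,0.044,0.211,-0.002,0,0,0,-1,0.044,0.211,-0.002,0,0,0,-1,0.044,0.211,-0.002,0,0,0,-1]
}}

```text
clock: 12.6
eef_pos: [518.6, -42.5, 256.2]
tcp_rot: [-3.141, -0.001, -0.03]
contact_force: [-0.1, -0.1, -1.9]
opening: 0.504
grasp_force: 62.4
```

Run:
```python
from h import *
f=grab("wrist","j_wrist")
go((519,-45,70),-0.03)
cv2.imwrite("pics/j2.png",cv2.resize(f["color"][:,120:420],None,fx=1.5,fy=1.5))
```

```text
shift [0.    0.003 0.186] turn [-0.    -0.     0.001]
```

View pics/j2.png

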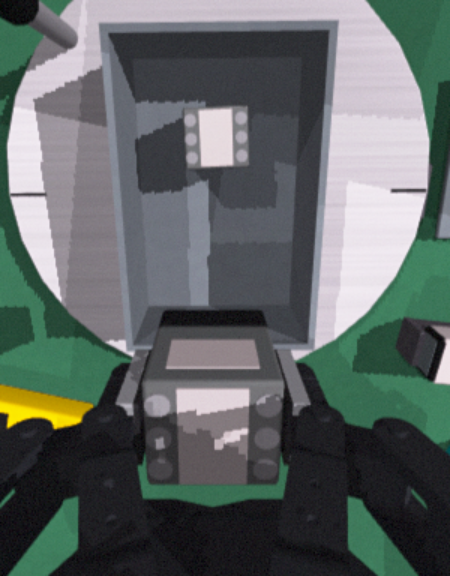

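Relay A is at crop (216,138) inside the box, and B is held level at (212,430) over the near half. Lowering it.

>>> {"fn": "send_rows", "kwargs": {
  "targets": [0,0.002,0.03,0,0,0,-1,0,0.002,0.06,0,0,0,-1,0,0.002,0.09,0,0,0,-1,0,0.002,0.12,0,0,0,-1,0,0.002,0.15,0,0,0,-1,0,0.002,0.17,0,0,0,-1,0,0.002,0.18,0,0,0,-1,0,0.002,0.186,0,0,0,-1,0,0.002,0.187,0,0,0,-1,0,0.002,0.187,0,0,0,-1]
}}

```text
clock: 13.48
eef_pos: [519.4, -45.1, 69.5]
tcp_rot: [3.142, -0.001, -0.029]
contact_force: [-0.6, -0.6, -0.9]
opening: 0.508
grasp_force: 62.5
```

>>> {"fn": "send_rows", "kwargs": {
  "targets": [0,0,0.0015,0,0,0,-1,0,0,0.003,0,0,0,-1,0,0,0.003,0,0,0,-1,0,0,0.003,0,0,0,0.5,0,0,0.003,0,0,0,0.5,0,0,0.003,0,0,0,0.5,0,0,0.003,0,0,0,0.5,0,0,-0.04,0,0,0,0.5,0,0,-0.08,0,0,0,0.5,0,0,-0.12,0,0,0,0.5,0,0,-0.16,0,0,0,0.5,0,0,-0.2,0,0,0,0.5]
}}

```text
clock: 14.48
eef_pos: [518.3, -45.5, 270.8]
tcp_rot: [3.142, 0.0, -0.03]
contact_force: [1.2, 0.1, -0.0]
opening: 0.747
grasp_force: 0.0
```

Run:
```python
from h import *
go((540,-340,280),0.0)
```

```text
shift [ 0.031  0.294 -0.009] turn [ 0.    0.   -0.03]
```

>>> {"fn": "send_rows", "kwargs": {
  "targets": [0.031,0.294,-0.015,0,0,-0.03,0.5,0.031,0.294,-0.015,0,0,-0.03,0.5,0.031,0.294,-0.015,0,0,-0.03,0.5,0.031,0.294,-0.015,0,0,-0.03,0.5,0.031,0.294,-0.015,0,0,-0.03,0.5,0.031,0.294,-0.015,0,0,-0.03,0.5,0.031,0.294,-0.015,0,0,-0.03,0.5,0.031,0.294,-0.015,0,0,-0.03,0.5,0.031,0.294,-0.015,0,0,-0.03,0.5,0.031,0.294,-0.015,0,0,-0.03,0.5,0.031,0.294,-0.015,0,0,-0.03,0.5]
}}

```text
clock: 15.4
eef_pos: [540.7, -339.0, 283.5]
tcp_rot: [-3.141, 0.001, 0.0]
contact_force: [0.0, 0.5, 0.1]
opening: 0.75
grasp_force: 0.0
```

Run:
```python
from h import *
f=grab("wrist","k_wrist");S=grab("scene");T=grab("top","k_top")
print(r.sense()["eef_pos"])
# both relays in box seen from top
print("relays",[(cv2.minAreaRect(c)[0],onz(T,*cv2.minAreaRect(c)[0],100)[:2].round()) for c in blobs(T,(0,0,165),(179,60,255),8,(258,128,303,198))])
```

```text
[ 541.04464753 -338.88698693  283.90189163]
relays [((279.0, 177.0), array([514., -43.])), ((280.5, 149.5), array([604., -46.]))]
```

View pics/k_wrist.png

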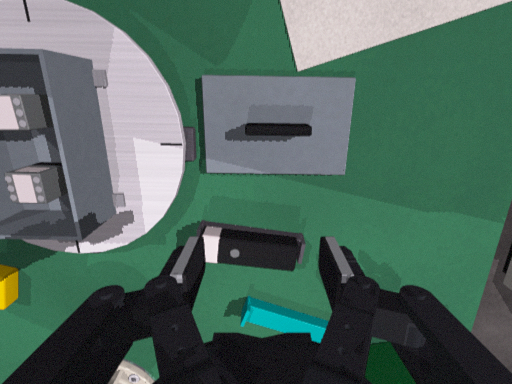

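Both relays stand in the box, at wrist (38,112) and (38,184). The lid plate's corners are at about (203,76), (355,77), (346,175) and (207,173). Its handle is at (246–311,130), and the scanner is at (253,248).

Run:
```python
from h import *
f=grab("wrist");S=grab("scene");T=grab("top")
def rect(f,lo,hi,roi,z,n):
    k=blobs(f,lo,hi,20,roi)[0];q=cv2.minAreaRect(k);b=cv2.boxPoints(q);P=np.array([onz(f,*p,z)[:2] for p in b]);e=P[1]-P[0];g=P[2]-P[1]
    print(n,q[0],b.round().tolist(),P.mean(0).round(1),np.hypot(*e).round(1),np.hypot(*g).round(1),np.arctan2(e[1],e[0]).round(3),np.arctan2(g[1],g[0]).round(3));return q[0],k
m=cv2.inRange(cv2.cvtColor(f["color"],cv2.COLOR_BGR2HSV),(0,0,0),(179,255,35))
w,_=rect(f,(0,0,0),(179,255,45),(235,115,325,142),50,"handle")
# plate corners at z=14
hsv=cv2.cvtColor(f["color"],cv2.COLOR_BGR2HSV);print("hsv plate",hsv[100,230],"green",hsv[200,400])
w2,k=rect(f,(95,15,80),(130,90,255),(197,70,362,180),14,"plate")
a=cv2.approxPolyDP(cv2.convexHull(k),6,True)[:,0];P=np.array([onz(f,*p,14)[:2] for p in a]);print(a.tolist(),P.round(1).tolist(),P.mean(0))
out=[(f,*w)]
for g,roi in((S,None),(T,None)):
    u,v=map(int,proj(g,(573,-352,50)));b=blobs(g,(0,0,0),(179,255,55),15,(u-25,v-25,u+26,v+26))
    q=cv2.minAreaRect(b[0]);print(u,v,q);print(tri([(f,*w),(g,*q[0])]))
```

```text
handle (277.5067138671875, 129.63900756835938) [[245.0, 135.0], [245.0, 123.0], [310.0, 124.0], [310.0, 136.0]] [ 579.8 -358.9] 16.1 86.2 -0.037 -1.588
hsv plate [115  25 133] green [ 75 129 103]
plate (277.31011962890625, 125.15328216552734) [[200.0, 173.0], [202.0, 75.0], [354.0, 78.0], [353.0, 175.0]] [ 578.4 -360.6] 139.0 209.6 -0.084 -1.584
[[202, 76], [354, 78], [344, 173], [207, 172]] [[648.4, -255.5], [646.0, -465.0], [510.4, -464.3], [511.8, -254.0]] [ 579.14208405 -359.71289561]
215 318 ((215.2991943359375, 323.85498046875), (7.971680164337158, 37.51643753051758), 35.83765411376953)
(array([ 577.1, -360.3,   29. ]), np.float64(0.5))
371 163 ((370.5, 160.5), (11.0, 25.0), 90.0)
(array([ 581.1, -356.1,   38.5]), np.float64(4.2))
```

>>> {"fn": "send_rows", "kwargs": {
  "targets": [0.0385,0.0205,0.15,0,0,-1.56,0,0.0385,0.0205,0.15,0,0,-1.56,0,0.0385,0.0205,0.15,0,0,-1.56,0,0.0385,0.0205,0.15,0,0,-1.56,0,0.0385,0.0205,0.15,0,0,-1.56,0,0.0385,0.0205,0.15,0,0,-1.56,0,0.0385,0.0205,0.15,0,0,-1.56,0,0.0385,0.0205,0.15,0,0,-1.56,0,0.0385,0.0205,0.15,0,0,-1.56,0,0.0385,0.0205,0.15,0,0,-1.56,0,0.0385,0.0205,0.15,0,0,-1.56,0,0.0385,0.0205,0.15,0,0,-1.56,0]
}}

```text
clock: 16.7
eef_pos: [579.6, -360.4, 133.9]
tcp_rot: [3.142, 0.0, 1.507]
contact_force: [0.5, -0.2, 0.4]
opening: 0.501
grasp_force: 0.0
```

Run:
```python
from h import *
go((579.5,-359,22),1.56)
f=grab("wrist","l_wrist")
k=blobs(f,(0,0,0),(179,255,45),20,(220,60,300,255))
for c in k[:3]:
    q=cv2.boxPoints(cv2.minAreaRect(c));P=np.array([onz(f,*p,50)[:2] for p in q]);print(cv2.contourArea(c),P.mean(0),P.round(0).tolist())
print(proj(f,(579.5,-359,50)))
```

```text
shift [ 0.001 -0.     0.112] turn [ 0.     0.    -0.053]
1041.5 [ 578.40831049 -355.57246299] [[572.0, -310.0], [585.0, -310.0], [586.0, -401.0], [571.0, -401.0]]
61.5 [ 539.82182791 -403.46505034] [[539.0, -393.0], [543.0, -393.0], [540.0, -414.0], [537.0, -414.0]]
(np.float64(261.9941847519081), np.float64(195.6129500655455))
```

>>> {"fn": "send_rows", "kwargs": {
  "targets": [0.003,0,0.03,0,0,-0.056,0,0.003,0,0.06,0,0,-0.056,0,0.003,0,0.085,0,0,-0.056,0,0.003,0,0.1,0,0,-0.056,0,0.003,0,0.11,0,0,-0.056,0,0.003,0,0.11,0,0,-0.056,0,0.003,0,0.11,0,0,-0.056,-1,0.003,0,0.11,0,0,-0.056,-1,0.003,0,0.11,0,0,-0.056,-1,0.003,0,0.11,0,0,-0.056,-1,0.003,0,0.11,0,0,-0.056,-1,0.003,0,0.11,0,0,-0.056,-1],
  "grip_force": 80
}}

```text
clock: 17.75
eef_pos: [580.6, -358.5, 25.6]
tcp_rot: [3.139, 0.001, 1.556]
contact_force: [-1.2, 0.4, 7.0]
opening: 0.147
grasp_force: 80.2
```

>>> {"fn": "send_rows", "kwargs": {
  "targets": [0,0,-0.03,0,0,0,-1,0,0,-0.07,0,0,0,-1,0,0,-0.11,0,0,0,-1,0,0,-0.15,0,0,0,-1,0,0,-0.19,0,0,0,-1,0,0,-0.22,0,0,0,-1,0,0,-0.22,0,0,0.1,-1,0,0,-0.22,0,0,0.2,-1,0,0,-0.22,0,0,0.3,-1,0,0,-0.22,0,0,0.4,-1,0,0,-0.22,0,0,0.5,-1,0,0,-0.22,0,0,0.6,-1]
}}

```text
clock: 18.75
eef_pos: [579.2, -357.6, 243.7]
tcp_rot: [-3.141, 0.0, 0.951]
contact_force: [-0.9, 0.3, -4.3]
opening: 0.143
grasp_force: 79.1
```

Run:
```python
from h import *
go((560.5,-47,246),-0.03)
```

```text
shift [ 0.242 -0.196 -0.002] turn [-0.     0.     0.981]
```

>>> {"fn": "send_rows", "kwargs": {
  "targets": [0.02,-0.016,-0.002,0,0,0.08,-1,0.045,-0.036,-0.002,0,0,0.16,-1,0.07,-0.057,-0.002,0,0,0.24,-1,0.095,-0.077,-0.002,0,0,0.33,-1,0.12,-0.097,-0.002,0,0,0.42,-1,0.145,-0.117,-0.002,0,0,0.51,-1,0.17,-0.138,-0.002,0,0,0.6,-1,0.19,-0.154,-0.002,0,0,0.69,-1,0.21,-0.17,-0.002,0,0,0.78,-1,0.225,-0.182,-0.002,0,0,0.87,-1,0.236,-0.191,-0.002,0,0,0.94,-1,0.242,-0.196,-0.002,0,0,0.981,-1]
}}

```text
clock: 19.75
eef_pos: [558.5, -45.2, 245.9]
tcp_rot: [-3.141, 0.0, -0.028]
contact_force: [-0.2, -0.4, -3.7]
opening: 0.148
grasp_force: 79.2
```

Run:
```python
from h import *
f=grab("wrist","m_wrist"); go((560.5,-47,246),-0.03);print(r.sense()["grasp_force"])
```

```text
shift [ 0.002  0.002 -0.   ] turn [-0.001  0.     0.001]
79.26147222518921
```

View pics/m_wrist.png

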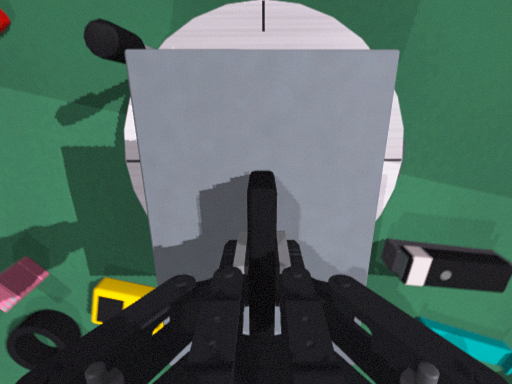

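The lid is held flat over the box, with its far plate corners at (127,51) and (398,51). From those I'll work out where its centre is relative to the TCP.

Run:
```python
from h import *
f=grab("wrist");s=r.sense();z=s["eef_pos"][2]-25.6+14
a=onz(f,126.5,50,z);b=onz(f,398.5,50,z);print(s["eef_pos"],a,b,np.hypot(*(a-b)[:2]))
y=np.arctan2((a-b)[1],(a-b)[0])-np.pi/2;print("yaw",y)
c=(a+b)/2-107*np.array([np.cos(y),np.sin(y),0]);print("lid",c,"TCP offs",c-s["eef_pos"])
```

```text
[558.67325021 -45.80785462 245.88031574] [663.66196367  21.0121044  234.28031574] [ 659.62293732 -114.7262325   234.28031574] 135.7984161879888
yaw -0.0297471959200295
lid [554.68978892 -43.67458349 234.28031574] TCP offs [ -3.98346129   2.13327112 -11.6       ]
```

>>> {"fn": "send_rows", "kwargs": {
  "targets": [0.005,0.0015,0.03,0,0,0,-1,0.005,0.0015,0.06,0,0,0,-1,0.005,0.0015,0.08,0,0,0,-1,0.005,0.0015,0.09,0,0,0,-1,0.005,0.0015,0.09,0,0,0,-1,0.005,0.0015,0.09,0,0,0,-1]
}}

```text
clock: 20.35
eef_pos: [564.3, -49.2, 156.1]
tcp_rot: [3.142, 0.0, -0.025]
contact_force: [-0.2, -0.3, -3.1]
opening: 0.149
grasp_force: 79.1
```

Run:
```python
from h import *
f=grab("wrist");s=r.sense();print(s["eef_pos"],s["contact_force"])
a=f["color"][20:120,100:420];S=grab("scene")
b=cv2.resize(S["color"][160:310,195:355],None,fx=4,fy=4)
a=cv2.resize(a,None,fx=2.5,fy=2.5)
b=cv2.resize(S["color"][165:290,200:345],(580,500))
k=np.zeros((250+0,800,3),np.uint8);cv2.imwrite("pics/n.png",cv2.vconcat([a,cv2.copyMakeBorder(cv2.resize(b,(406,350)),0,0,0,394,0)]))
```

```text
[564.93375151 -49.1081041  156.89103327] [ 0.59653251 -0.10663984 -3.53543107]
```

View pics/n.png

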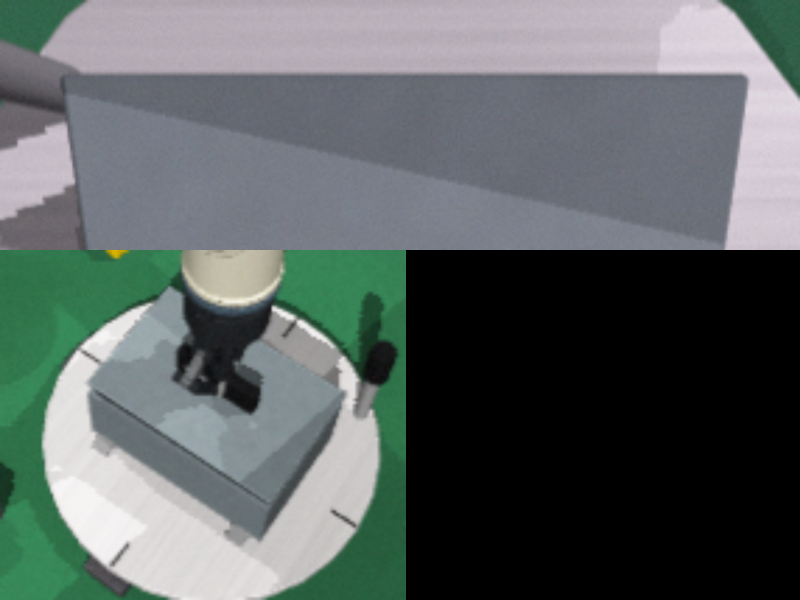

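The gap between lid and rim is even along both visible sides, so the lid is aligned. I'll nudge it slightly and lower it.

>>> {"fn": "send_rows", "kwargs": {
  "targets": [-0.0015,-0.0015,0,0,0,0.004,-1,-0.0015,-0.0015,0.004,0,0,0.004,-1,-0.0015,-0.0015,0.008,0,0,0.004,-1,-0.0015,-0.0015,0.012,0,0,0.004,-1,-0.0015,-0.0015,0.015,0,0,0.004,-1,-0.0015,-0.0015,0.017,0,0,0.004,-1,-0.0015,-0.0015,0.018,0,0,0.004,-1,-0.0015,-0.0015,0.018,0,0,0.004,-1]
}}

```text
clock: 21.12
eef_pos: [562.6, -47.1, 137.7]
tcp_rot: [-3.142, 0.0, -0.029]
contact_force: [0.5, 0.6, -3.8]
opening: 0.143
grasp_force: 79.3
```

>>> {"fn": "send_rows", "kwargs": {
  "targets": [0,0,0.0015,0,0,0,-1,0,0,0.0015,0,0,0,-1]
}}

```text
clock: 21.28
eef_pos: [562.7, -47.2, 137.5]
tcp_rot: [-3.142, -0.0, -0.029]
contact_force: [-5.8, 1.0, 10.3]
opening: 0.146
grasp_force: 81.4
```

>>> {"fn": "send_rows", "kwargs": {
  "targets": [0,0,0,0,0,0,0,0,0,0,0,0,0,0,0,0,0,0,0,0,0,0,0,0,0,0,0,0,0,0,-0.03,0,0,0,0,0,0,-0.07,0,0,0,0,0,0,-0.11,0,0,0,0,0,0,-0.14,0,0,0,0,0,0,-0.14,0,0,0,0]
}}

```text
clock: 22.03
eef_pos: [566.0, -47.5, 283.1]
tcp_rot: [3.141, -0.01, -0.029]
contact_force: [2.1, 0.5, -0.0]
opening: 0.498
grasp_force: 0.0
```

Run:
```python
from h import *
f=grab("wrist","o_wrist");S=grab("scene","o_scene");T=grab("top")
go((580,0,280),-0.03)
for x,y in((118,115),):
    c=np.array([560.2,-46.8]);p=c+R.from_euler('z',-.03).as_matrix()[:2,:2]@[x,y];print("grip pred",p,[proj(g,(*p,170)) for g in (f,S,T)])
cv2.imwrite("pics/o2.png",cv2.hconcat([cv2.resize(f["color"],(384,288))[:, :],cv2.resize(S["color"][165:290,200:345],(334,288))]))
```

```text
shift [ 0.016 -0.048 -0.004] turn [-0.    -0.     0.001]
grip pred [681.59638651  64.60878486] [(np.float64(125.65300912930763), np.float64(58.75538829165109)), (np.float64(337.0845894686155), np.float64(200.496155118469)), (np.float64(246.72486664348554), np.float64(120.41677941463924))]
```

View pics/o2.png

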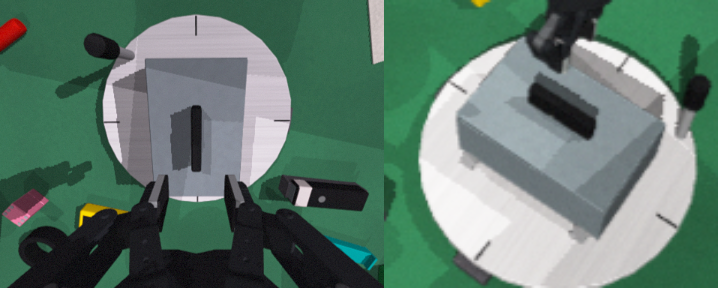

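The lid sits flat on the rim, and the grip post's top is at about (127,57) in the full wrist frame, as predicted. Now moving to the post.

>>> {"fn": "send_rows", "kwargs": {
  "targets": [0.116,-0.1155,0.04,0,0,0,0.1,0.116,-0.1155,0.04,0,0,0,0.1,0.116,-0.1155,0.04,0,0,0,0.1,0.116,-0.1155,0.04,0,0,0,0.1,0.116,-0.1155,0.06,0,0,0,0.1,0.116,-0.1155,0.074,0,0,0,0.1,0.116,-0.1155,0.074,0,0,0,0.1,0.116,-0.1155,0.074,0,0,0,0.1]
}}

```text
clock: 22.85
eef_pos: [680.4, 64.8, 199.6]
tcp_rot: [3.141, 0.005, -0.029]
contact_force: [0.1, 0.8, 0.1]
opening: 0.552
grasp_force: 0.0
```

Run:
```python
from h import *
go((681.6,64.6,135),-0.03)
f=grab("wrist");u,v=proj(f,(681.6,64.6,170));print(u,v)
k=blobs(f,(0,0,0),(179,255,60),100,(int(u)-45,int(v)-60,int(u)+45,int(v)+32))
for c in k[:2]: print(cv2.boundingRect(c))
cv2.imwrite("pics/p.png",cv2.resize(f["color"][100:340,130:400],None,fx=2,fy=2))
```

```text
shift [0.001 0.    0.065] turn [0.001 0.005 0.001]
263.6343516503366 220.64852490679579
(244, 182, 37, 54)
(300, 183, 8, 69)
```

View pics/p.png

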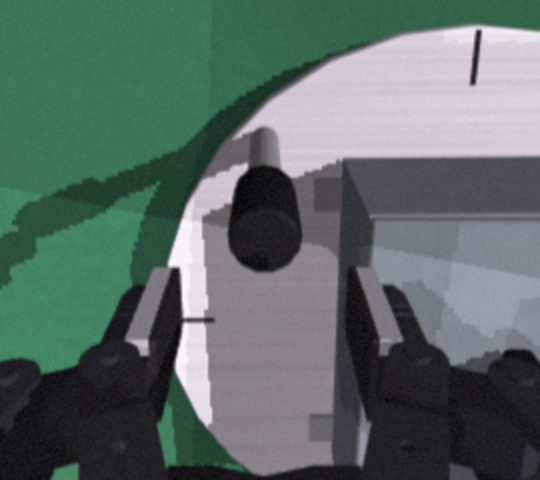

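The grip's top is at crop (265,238), i.e. pixel (262,219), as predicted, and centred between the fingers. Descending and closing.

>>> {"fn": "send_rows", "kwargs": {
  "targets": [0.001,0,0.03,0,0,0,0.1,0.001,0,0.05,0,0,0,0.1,0.001,0,0.06,0,0,0,0.1,0.001,0,0.063,0,0,0,0.1,0.001,0,0.063,0,0,0,0.1,0.001,0,0.063,0,0,0,-1,0.001,0,0.063,0,0,0,-1,0.001,0,0.063,0,0,0,-1,0.001,0,0.063,0,0,0,-1,0.001,0,0.063,0,0,0,-1],
  "grip_force": 50
}}

```text
clock: 23.73
eef_pos: [683.8, 64.6, 141.2]
tcp_rot: [3.141, -0.002, -0.029]
contact_force: [-2.1, -2.0, 7.0]
opening: 0.288
grasp_force: 49.2
```

Run:
```python
from h import *
s=r.sense();print(s["eef_pos"],s["tcp_rot"],s["opening"],s["contact_force"])
p0=s["eef_pos"][:2];c=np.array([560.2,-46.8]);y=s["tcp_rot"][2]
M=R.from_euler('z',y).as_matrix()[:2,:2]@np.diag([1,-1])
for n in range(1,13):
    a=np.radians(45)*n/12
    q=c+R.from_euler('z',a).as_matrix()[:2,:2]@(p0-c); print((M.T@(q-p0)/1000).round(4),-round(a,3))
print(np.degrees(np.arctan2(*(p0-c)[::-1])),np.hypot(*(p0-c)))
```

```text
[683.80639509  64.62412437 141.20175961] [ 3.14142203e+00 -2.34619228e-03 -2.91900205e-02] 0.2876047393589097 [-2.05168468 -1.99715543  6.95761108]
[-0.0078 -0.0076] -0.065
[-0.016  -0.0147] -0.131
[-0.0247 -0.0213] -0.196
[-0.0339 -0.0272] -0.262
[-0.0433 -0.0326] -0.327
[-0.0532 -0.0373] -0.393
[-0.0633 -0.0414] -0.458
[-0.0736 -0.0447] -0.524
[-0.0842 -0.0475] -0.589
[-0.0949 -0.0495] -0.654
[-0.1057 -0.0508] -0.72
[-0.1165 -0.0514] -0.785
42.032859299048866 166.41477217734771
```

>>> {"fn": "send_rows", "kwargs": {
  "targets": [-0.008,-0.0075,0,0,0,-0.065,-1,-0.016,-0.0145,0,0,0,-0.13,-1,-0.025,-0.021,0,0,0,-0.195,-1,-0.034,-0.027,0,0,0,-0.26,-1,-0.0435,-0.0325,0,0,0,-0.325,-1,-0.053,-0.037,0,0,0,-0.39,-1,-0.063,-0.041,0,0,0,-0.455,-1,-0.0735,-0.0445,0,0,0,-0.52,-1,-0.084,-0.0475,0,0,0,-0.585,-1,-0.095,-0.0495,0,0,0,-0.65,-1,-0.1055,-0.051,0,0,0,-0.72,-1,-0.1165,-0.0515,0,0,0,-0.785,-1]
}}

```text
clock: 24.73
eef_pos: [568.9, 118.0, 141.1]
tcp_rot: [3.138, -0.0, 0.76]
contact_force: [-0.1, -14.5, 9.4]
opening: 0.285
grasp_force: 51.7
```

Run:
```python
from h import *
s=r.sense();print(s["eef_pos"],s["tcp_rot"],s["opening"],s["contact_force"],s["grasp_force"])
p0=s["eef_pos"][:2];c=np.array([560.2,-46.8]);y=s["tcp_rot"][2]
M=R.from_euler('z',y).as_matrix()[:2,:2]@np.diag([1,-1])
phi=np.arctan2(*(p0-c)[::-1]);print(np.degrees(phi),np.hypot(*(p0-c)))
for n in range(1,13):
    a=(np.radians(132.5)-phi)*n/11 if n<12 else np.radians(132.5)-phi
    q=c+166.4*np.array([np.cos(phi+a),np.sin(phi+a)]); print((M.T@(q-p0)/1000).round(4),-round(a,3))
```

```text
[568.86009773 118.04715995 141.1180849 ] [ 3.13769249e+00 -4.77534747e-04  7.59514049e-01] 0.28510563598926386 [ -0.06199266 -14.4898645    9.42615583] 51.720619797706604
86.99278203956052 165.07447845684482
[-0.0076 -0.0093] -0.072
[-0.0168 -0.0171] -0.144
[-0.0265 -0.0242] -0.217
[-0.0366 -0.0306] -0.289
[-0.0473 -0.0362] -0.361
[-0.0583 -0.041 ] -0.433
[-0.0696 -0.0451] -0.505
[-0.0811 -0.0483] -0.578
[-0.0929 -0.0506] -0.65
[-0.1048 -0.0521] -0.722
[-0.1168 -0.0528] -0.794
[-0.1168 -0.0528] -0.794
```

>>> {"fn": "send_rows", "kwargs": {
  "targets": [-0.0087,-0.008,0,0,0,-0.07,-1,-0.0178,-0.016,0,0,0,-0.145,-1,-0.0275,-0.023,0,0,0,-0.217,-1,-0.0375,-0.0293,0,0,0,-0.29,-1,-0.048,-0.0348,0,0,0,-0.36,-1,-0.059,-0.0395,0,0,0,-0.433,-1,-0.0702,-0.0436,0,0,0,-0.505,-1,-0.0816,-0.0468,0,0,0,-0.578,-1,-0.0932,-0.0491,0,0,0,-0.65,-1,-0.105,-0.0506,0,0,0,-0.722,-1,-0.1168,-0.0513,0,0,0,-0.794,-1,-0.1168,-0.0513,0,0,0,-0.794,-1]
}}

```text
clock: 25.73
eef_pos: [449.2, 74.4, 141.1]
tcp_rot: [3.136, 0.003, 1.554]
contact_force: [5.9, -12.2, 2.1]
opening: 0.285
grasp_force: 51.0
```

Run:
```python
from h import *
s=r.sense();print(s["eef_pos"],s["tcp_rot"],s["opening"],s["contact_force"],s["grasp_force"])
c=np.array([560.2,-46.8]);d=s["eef_pos"][:2]-c;print(np.degrees(np.arctan2(d[1],d[0])),np.hypot(*d))
```

```text
[449.16299967  74.42578004 141.13246686] [3.13637204e+00 2.74239196e-03 1.55414208e+00] 0.2849012064942887 [  5.94630365 -12.2182675    2.06266214] 51.01642370223999
132.48818969535134 164.39253386166862
```

>>> {"fn": "send_rows", "kwargs": {
  "targets": [0,0,0,0,0,0,0.1,0,0,0,0,0,0,0.1,0,0,0,0,0,0,0.1,0,0,0,0,0,0,0.1,0,0,0,0,0,0,0.1,0,0,-0.02,0,0,0,0.1,0,0,-0.06,0,0,0,0.1,0,0,-0.1,0,0,0,0.1,0,0,-0.13,0,0,0,0.1,0,0,-0.13,0,0,0,0.1]
}}

```text
clock: 26.57
eef_pos: [451.0, 77.7, 275.3]
tcp_rot: [3.132, -0.002, 1.55]
contact_force: [0.5, -0.0, 0.1]
opening: 0.551
grasp_force: 0.0
```

Run:
```python
from h import *
S=grab("scene","q_scene");T=grab("top","q_top")
go((430,-310,280),1.55)
# lid plate yaw from scene/top: bluish grey
u,v=map(int,proj(T,(560,-47,126)));print(u,v)
for k in blobs(T,(95,12,60),(130,90,255),200,(u-60,v-60,u+60,v+60))[:2]: print(cv2.contourArea(k),cv2.minAreaRect(k))
for k in blobs(S,(90,12,60),(130,90,255),300,(200,160,350,310))[:3]:
    a=cv2.approxPolyDP(cv2.convexHull(k),4,True)[:,0];print(cv2.contourArea(k),a.tolist(),[onz(S,*p,126)[:2].round().tolist() for p in a])
```

```text
shift [-0.388 -0.01  -0.01 ] turn [ 0.003 -0.001  0.   ]
281 161
2284.5 ((280.64727783203125, 162.87884521484375), (67.07935333251953, 44.839359283447266), 3.4336304664611816)
4159.0 [[277, 179], [317, 204], [273, 270], [236, 245], [233, 231]] [[496.0, 56.0], [635.0, 49.0], [637.0, -183.0], [519.0, -181.0], [488.0, -153.0]]
```

>>> {"fn": "send_rows", "kwargs": {
  "targets": [-0.374,-0.048,-0.01,0,0,0,0.8,-0.374,-0.048,-0.01,0,0,0,0.8,-0.374,-0.048,-0.01,0,0,0,0.8,-0.374,-0.048,-0.01,0,0,0,0.8,-0.374,-0.048,-0.01,0,0,0,0.8,-0.374,-0.048,-0.01,0,0,0,0.8,-0.374,-0.048,-0.01,0,0,0,0.8,-0.374,-0.048,-0.01,0,0,0,0.8,-0.374,-0.048,-0.01,0,0,0,0.8,-0.374,-0.048,-0.01,0,0,0,0.8,-0.374,-0.048,-0.01,0,0,0,0.8,-0.374,-0.048,-0.01,0,0,0,0.8]
}}

```text
clock: 27.67
eef_pos: [391.2, -295.2, 277.6]
tcp_rot: [-3.139, -0.002, 1.549]
contact_force: [-0.5, 1.0, 0.2]
opening: 0.896
grasp_force: 0.0
```

>>> {"fn": "send_rows", "kwargs": {
  "targets": [0,0,0,0,0,0,0.8,0,0,0,0,0,0,0.8,0,0,0,0,0,0,0.8]
}}

```text
clock: 27.92
eef_pos: [392.3, -294.7, 279.1]
tcp_rot: [-3.141, -0.0, 1.552]
contact_force: [-0.2, 0.3, -1.1]
opening: 0.897
grasp_force: 0.0
```

Run:
```python
from h import *
f=grab("wrist","r_wrist");S=grab("scene");T=grab("top","r_top")
s=r.sense();print(s["eef_pos"],s["tcp_rot"])
u,v=map(int,proj(f,(392,-316,59)));print(u,v)
hsv=cv2.cvtColor(f["color"],cv2.COLOR_BGR2HSV)
m=cv2.inRange(hsv,(36,60,0),(88,255,255));  # green
roi=np.zeros_like(m);roi[max(0,v-110):v+110,u-50:u+50]=255
k=(~m)&roi
for c in sorted(cv2.findContours(k,cv2.RETR_EXTERNAL,cv2.CHAIN_APPROX_NONE)[0],key=cv2.contourArea)[-2:]:
    b=cv2.boxPoints(cv2.minAreaRect(c));P=np.array([onz(f,*p,59)[:2] for p in b]);print("nongreen",b.round().tolist(),P.round(1).tolist(),P.mean(0))
for n,lo,hi in(("white",(0,0,140),(179,50,255)),("black",(0,0,0),(179,255,50))):
  for c in blobs(f,lo,hi,60,(u-50,max(0,v-110),u+50,v+110))[:2]:
    b=cv2.boxPoints(cv2.minAreaRect(c));P=np.array([onz(f,*p,59)[:2] for p in b]);print(n,b.round().tolist(),P.round(1).tolist(),P.mean(0))
```

```text
[ 392.28059256 -295.27172772  279.36411462] [3.14140624e+00 1.13152611e-04 1.55107517e+00]
262 177
nongreen [[295.0, 67.0], [311.0, 67.0], [311.0, 82.0], [295.0, 82.0]] [[434.1, -179.4], [453.3, -179.8], [453.9, -196.6], [434.4, -196.2]] [ 443.90734767 -187.98287805]
nongreen [[240.0, 227.0], [253.0, 110.0], [290.0, 114.0], [277.0, 231.0]] [[359.5, -390.1], [382.9, -228.0], [429.0, -233.8], [412.3, -397.7]] [ 395.89978331 -312.38591877]
white [[251.0, 142.0], [253.0, 122.0], [288.0, 126.0], [286.0, 146.0]] [[378.0, -268.3], [381.8, -242.7], [427.0, -248.8], [424.2, -274.6]] [ 402.75792557 -258.60718228]
white [[296.0, 67.0], [311.0, 67.0], [311.0, 81.0], [296.0, 81.0]] [[435.3, -179.4], [453.3, -179.8], [453.8, -195.4], [435.6, -195.1]] [ 444.49499317 -187.42610633]
black [[240.0, 223.0], [251.0, 143.0], [285.0, 147.0], [275.0, 228.0]] [[359.8, -384.2], [377.9, -269.3], [422.3, -275.7], [408.6, -391.9]] [ 392.14071362 -330.26205376]
```

Run:
```python
from h import *
f=grab("wrist");T=grab("top");S=grab("scene")
w=blobs(f,(0,0,140),(179,50,255),60,(230,110,300,160))[0];w=cv2.minAreaRect(w)[0];print(w)
for g in(T,S):
    u,v=map(int,proj(g,(402.7,-258.6,59)))
    for c in blobs(g,(0,0,140),(179,50,255),15,(u-12,v-12,u+13,v+13))[:1]:
        q=cv2.minAreaRect(c)[0];print(u,v,q,tri([(f,*w),(g,*q)]))
go((394.3,-317,120),1.435)
```

```text
(269.4385070800781, 133.9923095703125)
343 213 (343.0299987792969, 213.28997802734375) (array([ 403.1, -259.9,   51.3]), np.float64(0.2))
187 253 (188.25, 255.75001525878906) (array([ 403.5, -259.9,   47.6]), np.float64(0.7))
shift [-0.021  0.003  0.159] turn [0.    0.    0.115]
```

>>> {"fn": "send_rows", "kwargs": {
  "targets": [-0.021,0.003,0.04,0,0,0.06,0.7,-0.021,0.003,0.08,0,0,0.115,0.7,-0.021,0.003,0.12,0,0,0.115,0.7,-0.021,0.003,0.15,0,0,0.115,0.7,-0.021,0.003,0.159,0,0,0.115,0.7,-0.021,0.003,0.159,0,0,0.115,0.7,-0.021,0.003,0.159,0,0,0.115,0.7]
}}

```text
clock: 28.8
eef_pos: [395.1, -317.4, 121.1]
tcp_rot: [3.141, 0.0, 1.435]
contact_force: [0.3, -1.2, 0.7]
opening: 0.85
grasp_force: 0.0
```

Run:
```python
from h import *
f=grab("wrist")
go((394.3,-317,28),1.435)
y=1.435;ax=np.array([np.cos(y),np.sin(y)]);n=np.array([-ax[1],ax[0]])
hsv=cv2.cvtColor(f["color"],cv2.COLOR_BGR2HSV);m=~cv2.inRange(hsv,(36,60,0),(88,255,255))
for v in range(60,231,20):   # row edges of the non-green run round the scanner
    row=m[v];c=262;
    if not row[c]: continue
    a=c
    while a>0 and row[a]:a-=1
    b=c
    while b<511 and row[b]:b+=1
    A,B=onz(f,a,v,59),onz(f,b,v,59);M=(A+B)/2;d=M[:2]-[394.3,-317];print(v,a,b,hsv[v,c].tolist(),np.hypot(*(A-B)).round(1),"lat",round(d@n,1),"along",round(d@ax,1))
```

```text
shift [ 0.001 -0.002  0.094] turn [ 0.002  0.001 -0.   ]Traceback (most recent call last):
  File "<stdin>", line 13, in <module>
TypeError: return arrays must be of ArrayType
```

Run:
```python
from h import *
f=grab("wrist")
y=1.435;ax=np.array([np.cos(y),np.sin(y)]);n=np.array([-ax[1],ax[0]])
hsv=cv2.cvtColor(f["color"],cv2.COLOR_BGR2HSV);m=~cv2.inRange(hsv,(36,60,0),(88,255,255))
for v in range(20,240,15):
    row=m[v];a=b=262
    if not row[262]: print(v,"green");continue
    while a>0 and row[a]:a-=1
    while b<511 and row[b]:b+=1
    A,B=onz(f,a,v,59)[:2],onz(f,b,v,59)[:2];d=(A+B)/2-[394.3,-317];print(v,a,b,hsv[v,262].tolist(),round(float(np.linalg.norm(A-B)),1),"lat",round(d@n,1),"along",round(d@ax,1))
```

```text
20 green
35 green
50 green
65 green
80 green
95 239 286 [137, 31, 75] 32.8 lat -1.6 along 83.0
110 230 292 [109, 62, 33] 44.0 lat -0.6 along 72.9
125 228 293 [166, 21, 180] 47.0 lat -0.2 along 62.5
140 229 293 [168, 5, 253] 47.0 lat -0.6 along 51.7
155 231 291 [90, 5, 49] 44.9 lat -0.6 along 40.6
170 231 291 [36, 29, 44] 45.7 lat -0.6 along 29.0
185 232 290 [158, 7, 156] 44.9 lat -0.5 along 17.0
200 233 290 [45, 9, 56] 45.0 lat -0.9 along 4.6
215 234 289 [156, 22, 57] 44.2 lat -0.9 along -8.3
230 234 289 [132, 22, 59] 45.1 lat -0.9 along -21.7
```

>>> {"fn": "send_rows", "kwargs": {
  "targets": [0,-0.001,0.03,0,0,0,0.7,0,-0.001,0.06,0,0,0,0.7,0,-0.001,0.08,0,0,0,0.7,0,-0.001,0.09,0,0,0,0.7,0,-0.001,0.093,0,0,0,0.7,0,-0.001,0.093,0,0,0,0.7,0,-0.001,0.093,0,0,0,-1,0,-0.001,0.093,0,0,0,-1,0,-0.001,0.093,0,0,0,-1,0,-0.001,0.093,0,0,0,-1,0,-0.001,0.093,0,0,0,-1,0,-0.001,0.093,0,0,0,-1],
  "grip_force": 70
}}

```text
clock: 29.9
eef_pos: [394.7, -317.7, 29.0]
tcp_rot: [3.139, 0.002, 1.435]
contact_force: [-0.6, 0.3, 8.0]
opening: 0.529
grasp_force: 71.9
```

>>> {"fn": "send_rows", "kwargs": {
  "targets": [0,0,0,0,0,0,-1,0,0,0,0,0,0,-1]
}}

```text
clock: 30.07
eef_pos: [394.7, -317.8, 29.0]
tcp_rot: [3.139, 0.002, 1.435]
contact_force: [0.2, 0.7, 7.2]
opening: 0.529
grasp_force: 71.9
```

>>> {"fn": "send_rows", "kwargs": {
  "targets": [0,0,-0.025,0,0,0,-1,0,0,-0.055,0,0,0,-1,0,0,-0.08,0,0,0,-1,0.006,0.03,-0.08,0,0,-0.02,-1,0.012,0.06,-0.08,0,0,-0.04,-1,0.018,0.09,-0.08,0,0,-0.06,-1,0.024,0.12,-0.08,0,0,-0.08,-1,0.03,0.145,-0.07,0,0,-0.1,-1,0.03,0.155,-0.055,0,0,-0.105,-1,0.03,0.155,-0.042,0,0,-0.105,-1,0.03,0.155,-0.038,0,0,-0.105,-1,0.03,0.155,-0.038,0,0,-0.105,-1]
}}

```text
clock: 31.07
eef_pos: [549.0, -307.4, 63.8]
tcp_rot: [-3.138, -0.002, 1.539]
contact_force: [0.1, -0.3, -2.9]
opening: 0.526
grasp_force: 73.0
```

Run:
```python
from h import *
f=grab("wrist");T=grab("top");S=grab("scene")
go((552.1,-308.6,67),1.54)
# box rim/lid near edge and scanner front as the wrist sees them
u,v=map(int,proj(f,(556.9,-152,126)));print("lid edge pred",u,v,[tuple(map(int,proj(f,p))) for p in((488,-151,126),(625,-155,126))],f["color"].shape)
g=cv2.cvtColor(f["color"],cv2.COLOR_BGR2GRAY)
lab=blobs(S,(0,0,170),(179,40,255),20,(200,225,320,320));
for p in ((556.9,-153.7,80),(554.4,-233.7,80)): print("pred",proj(S,p),proj(T,p),proj(f,p))
for n,gg,roi in(("scene",S,None),("top",T,None)):
    u,v=map(int,proj(gg,(553.5,-245,97)))
    for c in blobs(gg,(0,0,140),(179,50,255),12,(u-14,v-14,u+15,v+15)): print(n,(u,v),cv2.contourArea(c),cv2.minAreaRect(c))
u,v=map(int,proj(f,(553.5,-245,97)))
for c in blobs(f,(0,0,140),(179,50,255),60,(u-60,v-40,u+60,v+40))[:2]: b=cv2.boxPoints(cv2.minAreaRect(c));print("wrist",(u,v),b.round().tolist(),[onz(f,*p,97)[:2].round(1).tolist() for p in b])
```

```text
shift [-0.     0.002 -0.001] turn [ 0.     0.    -0.001]
lid edge pred 278 -305 [(-79, -294), (636, -300)] (384, 512, 3)
pred (np.float64(253.72493706845708), np.float64(251.15454247254036)) (np.float64(312.8164898778631), np.float64(165.44796503728597)) (np.float64(271.47456927709266), np.float64(-117.37949624052584))
pred (np.float64(235.9742332341154), np.float64(273.977017203252)) (np.float64(337.2023320407745), np.float64(166.8093902913311)) (np.float64(269.4730551502655), np.float64(118.44393072352645))
scene (232, 275) 220.5 ((230.0, 274.5), (27.0, 24.0), 90.0)
scene (232, 275) 74.0 ((232.38461303710938, 277.92303466796875), (13.867505073547363, 8.875203132629395), 33.690067291259766)
top (341, 166) 39.5 ((329.5, 157.0), (10.0, 5.0), 90.0)
wrist (268, 151) [[208.0, 187.0], [208.0, 124.0], [317.0, 124.0], [317.0, 187.0]] [[528.0, -259.2], [530.4, -233.8], [572.2, -235.1], [573.0, -260.5]]
```

>>> {"fn": "send_rows", "kwargs": {
  "targets": [0,0.002,-0.001,0,0,0,-1,0,0.003,-0.001,0,0,0,-1,0,0.003,-0.001,0,0,0,-1,0,0.003,-0.001,0,0,0,-1,0,0.003,-0.001,0,0,0,-1,0,0.003,-0.001,0,0,0,-1,0,0.003,-0.001,0,0,0,-1,0,0.003,-0.001,0,0,0,-1,0,0.003,-0.001,0,0,0,-1,0,0.003,-0.001,0,0,0,-1,0,0.003,-0.001,0,0,0,-1,0,0.003,-0.001,0,0,0,-1]
}}

```text
clock: 32.22
eef_pos: [554.2, -308.2, 66.2]
tcp_rot: [-3.142, -0.0, 1.54]
contact_force: [-0.2, -0.2, -2.5]
opening: 0.527
grasp_force: 73.0
```

>>> {"fn": "send_rows", "kwargs": {
  "targets": [0,0,0,0,0,0,-1,0,0,0,0,0,0,-1,0,0,0,0,0,0,-1,0,0,0,0,0,0,-1,0,0,0,0,0,0,-1,0,0,0,0,0,0,-1,0,0,0,0,0,0,-1,0,0,0,0,0,0,-1,0,0,0,0,0,0,-1,0,0,0,0,0,0,-1,0,0,0,0,0,0,-1,0,0,0,0,0,0,-1]
}}

```text
clock: 33.22
eef_pos: [554.2, -308.3, 66.3]
tcp_rot: [3.142, 0.0, 1.54]
contact_force: [-0.3, -0.4, -3.1]
opening: 0.525
grasp_force: 73.0
```

Run:
```python
from h import *
s=r.sense();print(s["eef_pos"],s["tcp_rot"],s["opening"],s["grasp_force"])
# scanner tilt check: two views of white end top, and dial angle / lid from top view
f=grab("wrist");S=grab("scene");T=grab("top")
u,v=map(int,proj(S,(553.5,-245,97)));hsv=cv2.cvtColor(S["color"],cv2.COLOR_BGR2HSV)
print("scanner white in scene",[(cv2.minAreaRect(c)) for c in blobs(S,(0,0,200),(179,30,255),10,(u-12,v-10,u+13,v+14))][:2],(u,v))
g=onz(T,246.7,120.4,170);c=np.array([560.2,-46.8])
p=c+164.8*np.array([np.cos(np.radians(132.5)),np.sin(np.radians(132.5))]);print("post pred",p,proj(T,(*p,170)),proj(S,(*p,170)))
for n,gg in(("T",T),("S",S)):
    u,v=map(int,proj(gg,(*p,150)));print(n,[(cv2.contourArea(k),cv2.boundingRect(k)) for k in blobs(gg,(0,0,0),(179,255,50),10,(u-20,v-20,u+20,v+20))])
# label via scene: bright quad near its predicted pixel
L=np.array([556.9,-153.7,80.]);print("label corners",[tuple(np.round(proj(S,L+[a,0,b]),1)) for a in(-37.5,37.5) for b in(-22.5,22.5)])
```

```text
[ 554.21801206 -308.27753227   66.27169671] [3.14154935e+00 9.52557248e-07 1.53972077e+00] 0.5248705190687292 72.9870092868805
scanner white in scene [] (232, 275)
post pred [448.86273378  74.70330511] (np.float64(241.45117135344336), np.float64(195.1032624741221)) (np.float64(267.4885102869018), np.float64(158.716311997309))
T [(24.5, (239, 192, 6, 8))]
S [(111.0, (263, 156, 9, 17)), (41.5, (251, 142, 14, 7))]
label corners [(np.float64(242.9), np.float64(247.1)), (np.float64(242.4), np.float64(240.8)), (np.float64(264.8), np.float64(261.3)), (np.float64(265.2), np.float64(255.4))]
```

>>> {"fn": "send_rows", "kwargs": {
  "targets": [0,0,-0.02,0,0,0,-1,0,0,-0.044,0,0,0,-1,-0.003,-0.03,-0.044,0,0,0.02,-1,-0.006,-0.06,-0.044,0,0,0.04,-1,-0.009,-0.09,-0.044,0,0,0.06,-1,-0.012,-0.12,-0.044,0,0,0.08,-1,-0.014,-0.15,-0.044,0,0,0.1,-1,-0.0144,-0.159,-0.044,0,0,0.105,-1,-0.0144,-0.159,-0.044,0,0,0.105,-1,-0.0144,-0.159,-0.044,0,0,0.105,-1,-0.0144,-0.159,-0.044,0,0,0.105,-1]
}}

```text
clock: 34.28
eef_pos: [396.2, -318.3, 110.6]
tcp_rot: [3.14, 0.001, 1.435]
contact_force: [-1.4, -0.2, -2.0]
opening: 0.529
grasp_force: 73.0
```

Run:
```python
from h import *
go((394.7,-317.8,29.5),1.435);print(r.sense()["eef_pos"],r.sense()["grasp_force"])
```

```text
shift [ 0.    -0.002  0.081] turn [0.002 0.001 0.   ]
[ 396.20563352 -318.27896053  110.6392145 ] 72.96533346176147
```

>>> {"fn": "send_rows", "kwargs": {
  "targets": [0,-0.001,0.02,0,0,0,-1,0,-0.001,0.04,0,0,0,-1,0,-0.001,0.055,0,0,0,-1,0,-0.001,0.065,0,0,0,-1,0,-0.001,0.072,0,0,0,-1,0,-0.001,0.077,0,0,0,-1,0,-0.001,0.08,0,0,0,-1,0,-0.001,0.08,0,0,0,-1,0,-0.001,0.08,0,0,0,-1]
}}

```text
clock: 35.03
eef_pos: [394.2, -317.8, 30.6]
tcp_rot: [3.141, 0.0, 1.435]
contact_force: [0.7, 0.0, -2.4]
opening: 0.53
grasp_force: 73.0
```

>>> {"fn": "send_rows", "kwargs": {
  "targets": [0,0,0.001,0,0,0,-1,0,0,0.002,0,0,0,-1,0,0,0.002,0,0,0,-1,0,0,0.002,0,0,0,0.6,0,0,0.002,0,0,0,0.6,0,0,0.002,0,0,0,0.6,0,0,0.002,0,0,0,0.6,0,0,-0.03,0,0,0,0.6,0,0,-0.07,0,0,0,0.6,0,0,-0.11,0,0,0,0.6,0,0,-0.15,0,0,0,0.6,0,0,-0.19,0,0,0,0.6]
}}

```text
clock: 36.03
eef_pos: [393.5, -317.3, 222.2]
tcp_rot: [-3.142, -0.0, 1.435]
contact_force: [0.9, -0.7, -0.7]
opening: 0.804
grasp_force: 0.0
```

>>> {"fn": "send_rows", "kwargs": {
  "targets": [0.022,0,-0.055,0,0,0,0.6,0.022,0,-0.055,0,0,0,0.6,0.022,0,-0.055,0,0,0,0.6,0.022,0,-0.055,0,0,0,0.6,0.022,0,-0.055,0,0,0,0.6]
}}

```text
clock: 36.45
eef_pos: [396.3, -295.5, 274.2]
tcp_rot: [-3.14, -0.001, 1.435]
contact_force: [-0.9, -0.3, -0.2]
opening: 0.804
grasp_force: 0.0
```

Run:
```python
from h import *
f=grab("wrist","z_wrist");T=grab("top","z_top");S=grab("scene","z_scene");s=r.sense();print(s["eef_pos"],s["grasp_force"])
u,v=map(int,proj(f,(394,-317,59)))
hsv=cv2.cvtColor(f["color"],cv2.COLOR_BGR2HSV);m=~cv2.inRange(hsv,(36,60,0),(88,255,255))
roi=np.zeros_like(m);roi[max(0,v-110):v+100,u-50:u+50]=255
c=max(cv2.findContours(m&roi,cv2.RETR_EXTERNAL,cv2.CHAIN_APPROX_NONE)[0],key=cv2.contourArea)
b=cv2.boxPoints(cv2.minAreaRect(c));P=np.array([onz(f,*p,59)[:2] for p in b]);print(P.round(1).tolist(),P.mean(0))
for n,lo,hi in(("white",(0,0,140),(179,50,255)),("black",(0,0,0),(179,255,50))):
  for c in blobs(f,lo,hi,60,(u-45,max(0,v-110),u+50,v+100))[:1]:
    b=cv2.boxPoints(cv2.minAreaRect(c));P=np.array([onz(f,*p,59)[:2] for p in b]);print(n,P.round(1).tolist(),P.mean(0))
# relay/lid/post check from scene: lid contour and post
for k in blobs(S,(90,12,60),(130,90,255),300,(200,160,350,310))[:1]: print(cv2.approxPolyDP(cv2.convexHull(k),4,True)[:,0].tolist())
for k in blobs(T,(95,12,60),(130,90,255),200,(221,101,341,221))[:1]: print(cv2.minAreaRect(k))
print([cv2.boundingRect(k) for k in blobs(T,(0,0,0),(179,255,50),10,(225,178,260,215))])
w=np.array(cv2.minAreaRect(blobs(f,(0,0,140),(179,50,255),60,(u-45,max(0,v-110),u+50,v+100))[0])[0])
u,v=map(int,proj(T,(402.7,-258.6,59)));q=cv2.minAreaRect(blobs(T,(0,0,140),(179,50,255),15,(u-12,v-12,u+13,v+13))[0])[0];print(q,tri([(f,*w),(T,*q)]))
```

```text
[ 396.11334452 -295.58540643  273.66996682] 0.0
[[382.7, -227.6], [427.0, -233.7], [408.2, -396.4], [357.2, -389.4]] [ 393.77285578 -311.76116068]
white [[381.5, -243.3], [425.1, -249.3], [422.3, -274.3], [377.6, -268.2]] [ 401.63604129 -258.80226612]
black [[377.2, -270.8], [420.7, -276.7], [407.5, -389.9], [359.6, -383.4]] [ 391.25965354 -330.19520122]
[[277, 179], [317, 204], [273, 270], [236, 245], [233, 231]]
((280.7169189453125, 163.09539794921875), (66.67497253417969, 45.15260314941406), 3.1798300743103027)
[(239, 192, 6, 7)]
(343.0, 213.5) (array([ 402. , -258. ,   62.3]), np.float64(0.4))
```

The scanner is back where it started to within about 1 mm, and the lid and turntable haven't moved since the turn. Handing in.

```bash
python3 -c "
from rig import r
print(r.sign_off())"
```

```text
the job is handed in; nothing more can be done
None
```

I finished every step and handed the job in at about 36 s on the robot's clock: both relays are in the enclosure, the lid is on, the turntable is turned a quarter, the label was scanned and the scanner is back on its stand; the hand-in returned no verdict.

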